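# Load the nut inspection dial and bring the first nut under the camera

### The job

Get the nuts ready for the inspection camera: turn the dial by its T-bar, click by click, until the pocket that the brass pointer marks stands at the loading gap, and nudge a hex nut flat across the deck, never picking it up, until it drops in. Load all the other nuts on the deck the same way, clicking the dial one pocket anticlockwise (seen from above) for each, so that no pocket is left out between them; then click it on until the marked pocket stands under the camera, and leave every other thing on the deck and bench where it is.

Things in the scene. Friction and masses are not known exactly. Their poses are not given: they have to be found in the camera images.
- unit: inspection unit: aluminium base 320 (x) x 650 (y) x 30 mm high, fixed on the bench. Origin on the bench under the dial's axis; x, y along its edges, z up. Its flat top, the deck, spans x -160..160, y -165..485, with the dial let in at the origin; the nuts lie on the deck towards +y. The deck has no rim on its open sides
- dial (a joint): white dial 292 mm across, its face 29 mm above the bench, with six pockets 60 degrees apart. Radians about the unit's z, growing anticlockwise seen from above; 0 with the marked pocket at the loading gap. Clicks to rest every 1.047 rad, turns endlessly either way, needs up to 0.26 N m between clicks and falls into the nearest click when let go
- dial_axis (a point): on the dial's axis at its face, fixed. Over it: a hub of radius 28 mm, 30 mm high, and on the hub a black T-bar to turn the dial by, 96 mm long, 24 mm wide, 30 mm high (30 to 60 mm above the dial's face). The bar lies along the unit's x when the dial reads 0 and turns with it; a flat brass pointer on the hub, square to the bar, points at the marked pocket
- pocket0 (a point): centre of the floor of the marked pocket, the one the brass pointer on the hub points at. Every pocket is round, 72 mm across and 12 mm deep (floor 17 mm above the bench), its centre 100 mm from the dial's axis
- pocket1 (a point): centre of the floor of the next pocket clockwise (seen from above) from the marked one, the one that comes to the gap when the dial is clicked on once anticlockwise
- pocket2 (a point): the same for the second pocket clockwise from the marked one
- pocket3 (a point): the same for the third pocket clockwise from the marked one
- load_point (a point): fixed point of the unit where a pocket's floor centre lies when that pocket stands at the loading gap: 100 mm from the axis towards +y of the unit. A guard 18 mm high, 6 mm thick surrounds the dial at a radius of 155 mm; the gap is its open part, about 110 degrees wide, centred on +y
- camera_point (a point): fixed point of the unit where a pocket's floor centre lies when that pocket stands under the camera: 100 mm from the axis, four clicks anticlockwise (240 degrees) from the loading gap. The camera hangs on a post 230 mm high outside the guard; its white ring light reaches in to about 115 mm from the axis, 130 mm above the bench
- nut1: plain steel hex nut, 55 mm across the flats, 63.5 mm over the corners, 29 mm high, bore 36 mm, 0.33 kg, lying flat on the deck; origin at the centre of its underside, z up, +x through the middle of a flat. It may be absent
- nut2: another such nut, or absent
- nut3: another such nut, or absent
- nut4: another such nut, or absent
- washer: flat steel washer, 56 mm across, 5 mm thick, lying on the deck beside the loading gap, on the unit's +x side; not to be loaded, leave it
- sleeve: plain round steel sleeve, 44 mm across, 38 mm high, standing on the deck beside the loading gap, on the unit's -x side; not to be loaded, leave it
- multimeter: red and black multimeter, 185 by 92 by 40 mm, on the bench; leave it
- probe: red test probe, 140 mm long, on the bench; leave it
- solder: spool of solder, 56 mm across, 50 mm high, standing on the bench; leave it
- driver: screwdriver lying on the bench; leave it
- cleaner: white bottle, 56 mm across, 150 mm high, standing on the bench; leave it
Things that resemble listed ones, but are neither listed nor needed, are in the scene too. What is shaped like the nut1 but purple is not meant.

How it is judged:
By the outcome, as a careful person would: the job done as asked, in the order asked, and still so for the second after the job is handed in, with the robot touching nothing.
Of nut1, nut2, nut3, nut4 only 2 to 4 are there at a start; the rules pass over those that are not, and their reading is None.
At some moment in a run one of nut1, nut2, nut3, nut4 may be knocked a few centimetres aside while the robot is not near it.
Once in a run the grip may slacken for a moment while it holds something.
It also fails if it takes over 210 s, if anything falls off the work surface, if the arm or the gripper's body presses on something with over 40 N, if the wrist force passes 120 N, or if a joint passes its speed limit or range.

### The arm

A 6-joint arm with a two-finger parallel gripper is mounted at the origin on the work surface. World frame = base frame: x ahead of the robot, y to its left, z up, the work surface at z = 0. Lengths are in mm, angles in rad, forces in N, time in s.
With the tool pointing down it reaches from about 350 to 725 mm from the base axis. Payload 4.3 kg.
Tool frame: the origin (TCP) lies at the very end of the fingers, on their centre line; the grasp point (between the pads) lies 19 mm behind it; z points along the fingers, y is the line along which they close (so a half turn about z gives the same grasp; the last joint's range is limited). The gripper opens to 85 mm and grips with 20 to 120 N. Pads are 22 mm wide; open, the fingers measure 114 mm over their backs; the gripper's body (76 mm by 85 mm) begins 54 mm behind the grasp point. The pads swing forward as they close: fully open they stand 13 mm farther back than shut.
Start: joints at [-1.316, 0.377, 0.081, 1.274, 0, 1.46], TCP at [205.151, -537.196, 231.329] pointing down, gripper open.
Joint ranges: [-2.72, 2.72], [-0.84, 1.66], [-1.02, 1.22], [-1.77, 2.12], [-1.37, 1.28], [-3.14, 3.14]. Speed limits (rad/s): [2.57, 2.57, 3.14, 3.14, 3.14, 3.14].

### API

Orientations are given as a unit quaternion [w, x, y, z].
In Python, from cell import get_obs, cams, ctrl gives the robot as it stands.
- The arm moves only by the tool move_arm, never from a script. Its argument "moves" is a list of rows, each a list of 7 numbers: the gripper's target within -1 to 1 (fully open at 1, half-way at 0, shut at -1), then the shift along the tool's x, y, z in cm, then the turn, a rotation vector about the tool's x, y, z in rad. In form: [[fingers, dx, dy, dz, wx, wy, wz], ...]. A call has 1 to 20 rows; each row shifts and turns the commanded pose from where the row before left it, along the tool's axes as they then stand; what a row does not reach is not made up. A row lasts 1/10 s, in which the tool goes at most 50 mm and 8.59 degrees, less where a joint would pass 70% of its speed; a pose out of reach is approached as far as the arm can. A call is refused whole if a number of a shift passes 5 or a number of a turn 0.15, either way. A call with a gripper value outside its range is refused whole. The fingers move at their own pace and stop on an object; "newtons" is the grip in N (left out, the last holds). Time passes only in rows, so rows that do not move let the fingers close. It gives the time, the measured TCP pose, the force, the opening and the grip force at its end, in the units of the state.
- get_obs(): the state, without advancing time (a new reading comes with each control period).
- cams.camera(name): name is "side" or "top"; returns the picture (420x560x3 uint8, blue, green, red); there is no depth.
- cams.camera_info(name): a dict with "K" (3x3 intrinsics, pixels), "view" (4x4, takes a point from world to camera coordinates). Camera axes: x right, y down, z forward; pixel columns grow to the right and rows downward; lengths in mm; the calibration is good to about 2 mm. A picture is of the moment at which its call begins. camera_info takes no time and is no camera call.
- ctrl.job_done(): hands the job in; it is judged then, once.
The state is a dict: "time": time; "q": joint angles; "joint_velocities": joint speeds; "tau": joint torques, N m; "eef_pos": TCP position; "tool_rot": TCP orientation; "wrist_force": force on the tool from outside, world axes, zero at the start; "ft_torque": the same for the moment, N m; "opening": finger opening in mm; "gripper_force": force on a finger pad.
Only numpy, scipy, OpenCV 4.12 (cv2) and the standard library are available. Lean on these libraries where they do the work, as an engineer would, in place of code of your own. Each camera call takes 0.05 s, during which the arm holds its last target. There are 200 camera calls.

## Working session

There is one attempt and no reset: what is moved stays moved. The work goes in short steps, Python scripts to look and compute and a tool call to move; the robot and the scene stay as the last step left them, time stands still between calls to the robot, and variables do not carry over. Pictures are saved under pics/ and viewed, at most 14 in all, crops included, and the job is handed in when it is done.

Besides the shell and the picture viewer there is one more tool, called after "Request:" by a JSON object that holds its "fn" and its "kwargs", one argument or row to a line. move_arm: Moves the arm, as the interface text tells. Its arguments: {"type":"object","properties":{"moves":{"type":"array","items":{"type":"array","items":{"type":"number"}}},"newtons":{"type":"number"}},"required":["moves"]}

```bash
mkdir -p pics; python3 - <<'E'
from cell import get_obs,cams
import cv2,numpy as np
o=get_obs()
for k,v in o.items(): print(k,v)
for n in("top","side"):
    cv2.imwrite(f"pics/{n}0.png",cams.camera(n)); i=cams.camera_info(n); print(n,np.round(i["K"],1).tolist(),np.round(i["view"],3).tolist())
E
```

```text
time 0.0
q [-1.31629912e+00  3.78081071e-01  7.96286887e-02  1.27437784e+00
  1.10890091e-06  1.46049028e+00]
joint_velocities [ 1.19142194e-03  1.84917849e-03  7.40225118e-05  1.70342281e-03
  9.10183456e-04 -1.53906876e-03]
tau [-1.75310528e-03 -4.63598371e+01  2.69877005e+01  2.07194343e-02
 -3.86915881e-04 -1.83559791e-06]
eef_pos [ 204.97930216 -536.5316037   230.35165788]
tool_rot [-1.01434658e-03  9.83410385e-01  1.81391785e-01 -7.27009782e-05]
wrist_force [ 0.28585324  0.02501281 -0.01188192]
ft_torque [0.07034129 0.01245312 0.04199418]
gripper_force 0.0
opening 85.24333776058288
top [[525.6, 0.0, 278.7], [0.0, 525.6, 206.9], [0.0, 0.0, 1.0]] [[-0.015, -1.0, -0.005, -25.98], [-0.996, 0.016, -0.088, 489.568], [0.088, 0.004, -0.996, 1368.024], [0.0, 0.0, 0.0, 1.0]]
side [[483.6, 0.0, 283.9], [0.0, 483.6, 204.5], [0.0, 0.0, 1.0]] [[0.866, -0.499, 0.003, -427.185], [-0.375, -0.655, -0.656, 178.298], [0.33, 0.567, -0.755, 1495.967], [0.0, 0.0, 0.0, 1.0]]
```

View pics/top0.png

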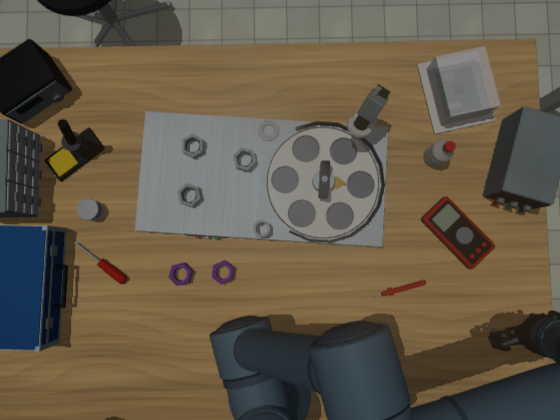

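View pics/side0.png

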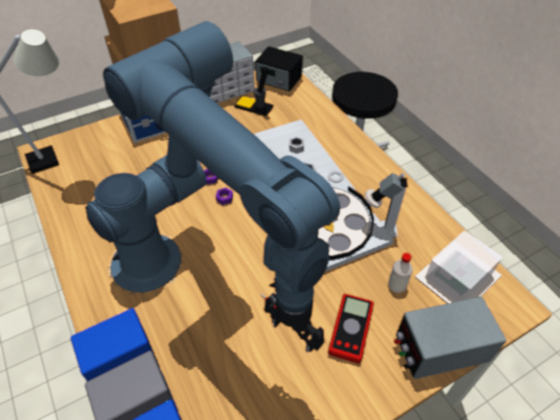

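```bash
cat > h.py <<'E'
import numpy as np,cv2
from cell import get_obs,cams
def look(n): return cams.camera(n)
def ray(n,u,v,z):
    i=cams.camera_info(n);K=np.array(i["K"]);V=np.array(i["view"]);R=V[:3,:3];t=V[:3,3]
    c=-R.T@t;d=R.T@np.linalg.inv(K)@[u,v,1];return c+d*(z-c[2])/d[2]
def proj(n,p):
    i=cams.camera_info(n);K=np.array(i["K"]);V=np.array(i["view"]);q=K@(V[:3,:3]@np.array(p,float)+V[:3,3]);return q[:2]/q[2]
def crop(img,x0,y0,x1,y1,s,f): cv2.imwrite(f,cv2.resize(img[y0:y1,x0:x1],None,fx=s,fy=s,interpolation=cv2.INTER_CUBIC))
E
python3 - <<'E'
from h import *
crop(cv2.imread("pics/top0.png"),130,100,395,252,3,"pics/c0.png")
E
```

```text
(no output)
```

View pics/c0.png

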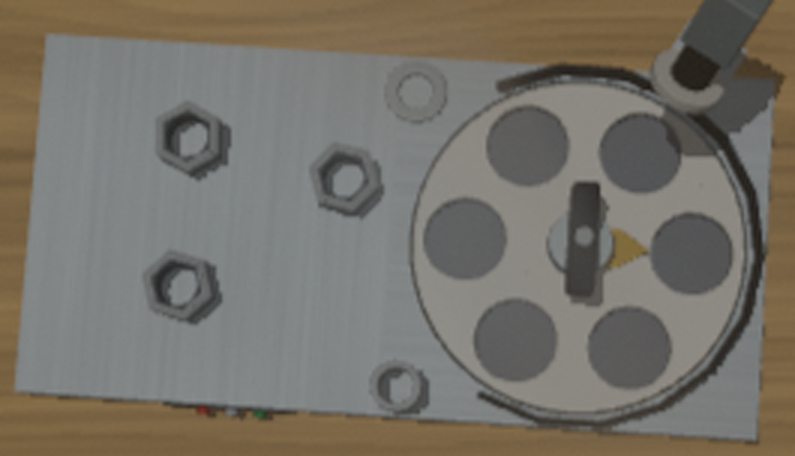

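```bash
python3 - <<'E'
from h import *
f=lambda u,v,z:ray("top",130+u/3,100+v/3,z)[:2]
C={k:f(*p,30) for k,p in dict(TL=(47,35),BL=(15,392),BR=(757,440)).items()};print(C)
v=C["BL"]-C["BR"];print(np.linalg.norm(v),np.linalg.norm(C["TL"]-C["BL"]))
th=np.arctan2(v[1],v[0])-np.pi/2;print("yaw",th)
P=np.array([f(*p,24) for p in [(466,239),(528,146),(641,153),(692,253),(629,348),(515,340)]])
c=P.mean(0);print("dial",c,np.linalg.norm(P-c,axis=1),[np.degrees(np.arctan2(*(p-c)[::-1]))for p in P])
R=np.array([[np.cos(th),-np.sin(th)],[np.sin(th),np.cos(th)]])
print("orig from BR",C["BR"]-R@[-160,-165])
for n,p,z in [("nutA",(188,137),59),("nutB",(345,178),59),("nutC",(180,285),59),("washer",(416,92),35),("sleeve",(397,385),68),("bar",(584,236),89)]:
    w=f(*p,z);print(n,w.round(1),(R.T@(w-c)).round(1))
print(np.linalg.norm(c))
E
```

```text
{'TL': array([749.71120041, 318.24301414]), 'BL': array([431.81782298, 344.02579813]), 'BR': array([ 379.96675788, -302.20125567])}
648.3038932576935 318.93722166218106
yaw -0.08006508202863483
dial [ 553.12722724 -151.47977689] [ 99.52723005  99.99148958 100.42650281 100.27609223 100.19928826
 100.41194958] [np.float64(85.4069339415493), np.float64(25.320944247993335), np.float64(-34.835589796082786), np.float64(-94.41460584570223), np.float64(-155.04792290326006), np.float64(144.96661142685022)]
orig from BR [ 552.65082705 -150.52656347]
nutA [649.3 187.6] [ 68.7 345.7]
nutB [611.1  51.8] [ 41.5 207.3]
nutC [520.3 194.6] [-60.5 342.4]
washer [691.3 -10.1] [126.5 152. ]
sleeve [430.9   8.8] [-134.7  150. ]
bar [ 552.9 -151. ] [-0.3  0.4]
573.4944222250423
```

Request:
{"fn": "move_arm", "kwargs": {
  "moves": [
    [1,0,0,0,0,0,0.148],
    [1,0,0,0,0,0,0.148],
    [1,0,0,0,0,0,0.148],
    [1,2.1,-2.75,0,0,0,0],
    [1,2.1,-2.75,0,0,0,0],
    [1,2.1,-2.75,0,0,0,0],
    [1,2.1,-2.75,0,0,0,0],
    [1,2.1,-2.75,0,0,0,0],
    [1,2.1,-2.75,0,0,0,0],
    [1,2.1,-2.75,0,0,0,0],
    [1,2.1,-2.75,0,0,0,0],
    [1,2.1,-2.75,0,0,0,0],
    [1,2.1,-2.75,0,0,0,0],
    [1,2.1,-2.75,0,0,0,0],
    [1,2.1,-2.75,0,0,0,0],
    [1,2.1,-2.75,0,0,0,0],
    [1,2.1,-2.75,0,0,0,0],
    [1,2.1,-2.75,0,0,0,0],
    [1,0,0,0,0,0,0]
  ]
}}

```text
time: 2.0
eef_pos: [553.6, -147.8, 230.5]
tool_rot: [-0.001, 0.999, -0.037, -0.0]
wrist_force: [-0.2, 0.3, 0.0]
opening: 85.4
gripper_force: 0.0
```

```bash
cat >> h.py <<'E'
from scipy.spatial.transform import Rotation as Ro
def st():
    o=get_obs();w,x,y,z=o["tool_rot"];R=Ro.from_quat([x,y,z,w]);m=R.as_matrix()
    a=np.arctan2(m[1,0],m[0,0])
    print("t%.1f"%o["time"],"pos",np.round(o["eef_pos"],1),"a %.3f"%a,"tilt",m[:2,2].round(3),"open %.1f"%o["opening"],"q6 %.2f q1 %.2f"%(o["q"][5],o["q"][0]),"F",np.round(o["wrist_force"],1),"Tz %.2f"%o["ft_torque"][2])
    return np.array(o["eef_pos"]),R
def go(p,a):
    """tool-frame shift (cm) and turn to world p, yaw a"""
    e,R=st();T=Ro.from_matrix([[np.cos(a),np.sin(a),0],[np.sin(a),-np.cos(a),0],[0,0,-1]])
    print("first turn",(R.inv()*T).as_rotvec().round(3),"then shift cm",(T.inv().apply(np.array(p)-e)/10).round(2), "| shift first",(R.inv().apply(np.array(p)-e)/10).round(2))
O=np.array([553,-151.]);TH=-.080
def U(x,y): c,s=np.cos(TH),np.sin(TH);return O+[c*x-s*y,s*x+c*y]
def toU(p): c,s=np.cos(TH),np.sin(TH);d=np.array(p)[:2]-O;return np.array([c*d[0]+s*d[1],-s*d[0]+c*d[1]])
E
python3 -c "
from h import *
go([553,-151,64],-.08)"
```

```text
t2.0 pos [ 553.6 -147.8  230.5] a -0.074 tilt [0.    0.001] open 85.4 q6 2.84 q1 -0.37 F [-0.2  0.3  0. ] Tz 0.01
first turn [-0.001  0.     0.006] then shift cm [-0.04  0.32 16.65] | shift first [-0.04  0.35 16.65]
```

Request:
{"fn": "move_arm", "kwargs": {
  "moves": [
    [1,0,0.1,3,0,0,0],
    [1,0,0.1,3,0,0,0],
    [1,0,0.1,3,0,0,0],
    [1,0,0,3,0,0,0],
    [1,0,0,3,0,0,0],
    [1,0,0,1.5,0,0,0],
    [1,0,0,0,0,0,0],
    [-1,0,0,0,0,0,0],
    [-1,0,0,0,0,0,0],
    [-1,0,0,0,0,0,0],
    [-1,0,0,0,0,0,0],
    [-1,0,0,0,0,0,0],
    [-1,0,0,0,0,0,0]
  ],
  "newtons": 60
}}

```text
time: 3.3
eef_pos: [553.0, -149.1, 68.2]
tool_rot: [-0.005, 0.999, -0.038, 0.002]
wrist_force: [-0.6, 13.5, 11.0]
opening: 22.7
gripper_force: 61.9
```

```bash
python3 -c "
from h import *
go([553,-151,64],-.08)"
```

```text
t3.3 pos [ 553.  -149.1   68.2] a -0.076 tilt [0.004 0.009] open 22.7 q6 2.84 q1 -0.38 F [-0.6 13.5 11. ] Tz 0.09
first turn [-0.01  -0.004  0.004] then shift cm [0.02 0.19 0.42] | shift first [0.01 0.19 0.42]
```

Request:
{"fn": "move_arm", "kwargs": {
  "moves": [
    [-1,0,-0.15,-0.3,0,0,0],
    [-1,0,0,0,0,0,-0.105],
    [-1,0,0,0,0,0,-0.105],
    [-1,0,0,0,0,0,-0.105],
    [-1,0,0,0,0,0,-0.105],
    [-1,0,0,0,0,0,-0.105],
    [-1,0,0,0,0,0,-0.105],
    [-1,0,0,0,0,0,-0.105],
    [-1,0,0,0,0,0,-0.105],
    [-1,0,0,0,0,0,-0.105],
    [-1,0,0,0,0,0,-0.105],
    [-1,0,0,0,0,0,0],
    [-1,0,0,0,0,0,0]
  ]
}}

```text
time: 4.6
eef_pos: [554.2, -151.8, 68.4]
tool_rot: [0.0, 0.884, 0.467, 0.002]
wrist_force: [11.2, -0.0, -14.1]
opening: 22.8
gripper_force: 62.4
```

```bash
python3 -c "
from h import *
go([553,-151,64],-.08+1.047)"
```

```text
t4.6 pos [ 554.2 -151.8   68.4] a 0.972 tilt [0.004 0.002] open 22.8 q6 1.79 q1 -0.38 F [ 11.2  -0.  -14.1] Tz -0.04
first turn [ 0.002 -0.004  0.005] then shift cm [-0.   -0.14  0.44] | shift first [-0.   -0.14  0.43]
```

Request:
{"fn": "move_arm", "kwargs": {
  "moves": [
    [-1,0,0,0.15,0,0,0],
    [-1,0,0,0,0,0,-0.105],
    [-1,0,0,0,0,0,-0.105],
    [-1,0,0,0,0,0,-0.105],
    [-1,0,0,0,0,0,-0.105],
    [-1,0,0,0,0,0,-0.105],
    [-1,0,0,0,0,0,-0.105],
    [-1,0,0,0,0,0,-0.105],
    [-1,0,0,0,0,0,-0.105],
    [-1,0,0,0,0,0,-0.105],
    [-1,0,0,0,0,0,-0.105],
    [-1,0,0,0,0,0,0],
    [-1,0,0,0,0,0,0]
  ]
}}

```text
time: 5.9
eef_pos: [557.2, -152.1, 68.5]
tool_rot: [0.004, 0.531, 0.847, 0.003]
wrist_force: [15.0, 2.4, -12.5]
opening: 22.7
gripper_force: 60.4
```

Request:
{"fn": "move_arm", "kwargs": {
  "moves": [
    [-1,0,0,0,0,0,-0.105],
    [-1,0,0,0,0,0,-0.105],
    [-1,0,0,0,0,0,-0.105],
    [-1,0,0,0,0,0,-0.105],
    [-1,0,0,0,0,0,-0.105],
    [-1,0,0,0,0,0,-0.105],
    [-1,0,0,0,0,0,-0.105],
    [-1,0,0,0,0,0,-0.105],
    [-1,0,0,0,0,0,-0.105],
    [-1,0,0,0,0,0,-0.105],
    [-1,0,0,0,0,0,0],
    [-1,0,0,0,0,0,0]
  ]
}}

```text
time: 7.1
eef_pos: [559.0, -149.6, 68.5]
tool_rot: [0.007, 0.034, 0.999, 0.003]
wrist_force: [20.0, 10.2, -13.5]
opening: 22.7
gripper_force: 60.1
```

```bash
python3 -c "
from h import *
go([553,-151,64],-.08+3.1416)"
```

```text
t7.1 pos [ 559.  -149.6   68.5] a 3.074 tilt [0.014 0.006] open 22.7 q6 -0.31 q1 -0.38 F [ 20.   10.2 -13.5] Tz -0.04
first turn [0.007 0.013 0.013] then shift cm [ 0.59 -0.19  0.45] | shift first [ 0.6  -0.18  0.44]
```

Request:
{"fn": "move_arm", "kwargs": {
  "moves": [
    [1,0,0,0,0,0,0],
    [1,0,0,0,0,0,0],
    [1,0,0,0,0,0,0],
    [1,0,0,0,0,0,0],
    [1,0,0,-3,0,0,0],
    [1,0,0,-4,0,0,0],
    [1,0,0,-4,0,0,0.14],
    [0,0,0,0,0,0,0.14],
    [0,0,0,0,0,0,0.14],
    [0,0,0,0,0,0,0.14],
    [0,0,0,0,0,0,0.14],
    [0,0,0,0,0,0,0.14],
    [0,0,0,0,0,0,0.14],
    [0,0,0,0,0,0,0.14],
    [0,0,0,0,0,0,0.14],
    [0,0,0,0,0,0,0.14],
    [0,0,0,0,0,0,0.14],
    [0,0,0,0,0,0,0.14],
    [0,0,0,0,0,0,0.14],
    [0,0,0,0,0,0,0.13]
  ]
}}

```text
time: 9.1
eef_pos: [551.4, -152.7, 177.9]
tool_rot: [0.0, 0.849, 0.529, -0.0]
wrist_force: [0.2, 0.4, 0.6]
opening: 42.9
gripper_force: 0.0
```

```bash
python3 - <<'E'
from h import *
crop(look("top"),130,90,395,262,3,"pics/c1.png")
go([*U(59.6,253.6),34],1.12)
E
```

```text
t9.2 pos [ 551.3 -152.6  178. ] a 1.112 tilt [-0. -0.] open 42.7 q6 1.65 q1 -0.38 F [-0.6  0.3  0.1] Tz -0.04
first turn [-0.     0.    -0.008] then shift cm [26.02 -3.56 14.4 ] | shift first [25.99 -3.77 14.39]
```

View pics/c1.png

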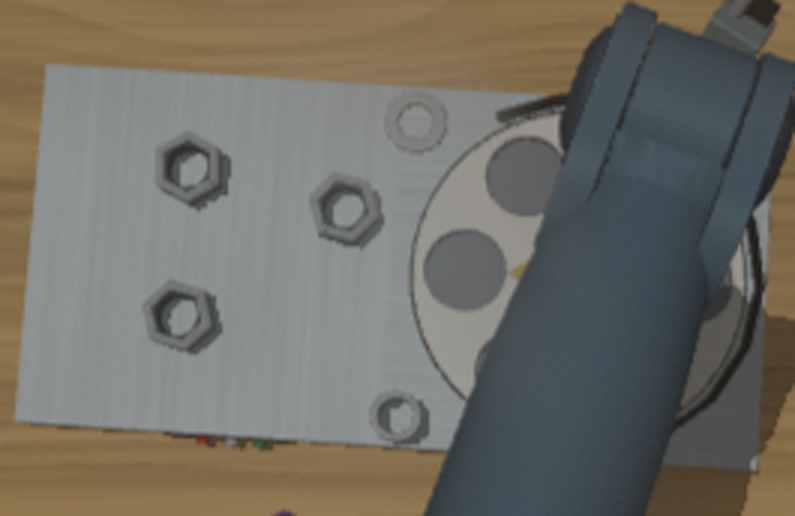

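Request:
{"fn": "move_arm", "kwargs": {
  "moves": [
    [0,4,-0.6,0,0,0,0],
    [0,4,-0.6,0,0,0,0],
    [0,4.5,-0.6,0,0,0,0],
    [0,4.5,-0.6,0,0,0,0],
    [0,4.5,-0.6,0,0,0,0],
    [0,4.5,-0.6,0,0,0,0],
    [0,0,0,4,0,0,0],
    [0,0,0,4,0,0,0],
    [0,0,0,3.5,0,0,0],
    [0,0,0,2.5,0,0,0],
    [0,0,0,0,0,0,0]
  ]
}}

```text
time: 10.25
eef_pos: [628.3, 96.9, 33.5]
tool_rot: [-0.002, 0.847, 0.532, -0.004]
wrist_force: [-0.9, -0.6, 0.4]
opening: 42.5
gripper_force: 0.0
```

```bash
python3 - <<'E'
from h import *
crop(look("top"),130,90,395,262,3,"pics/c2.png")
go([*U(59.6,253.6),34],1.12)
d=np.array([41.5,107])/114.8
go([*U(*(np.array([0,100])+30*d)),34],1.12)
E
```

```text
t10.3 pos [630.2  97.   36.1] a 1.122 tilt [-0.005 -0.   ] open 42.8 q6 2.07 q1 0.05 F [ 1.5 -1.   0.3] Tz 0.01
first turn [-0.004  0.002  0.002] then shift cm [0.11 0.22 0.21] | shift first [0.11 0.22 0.21]
t10.3 pos [630.2  97.   36.1] a 1.122 tilt [-0.005 -0.   ] open 42.8 q6 2.07 q1 0.05 F [ 1.5 -1.   0.3] Tz 0.01
first turn [-0.004  0.002  0.002] then shift cm [-13.37   0.23   0.21] | shift first [-13.37   0.21   0.24]
```

View pics/c2.png

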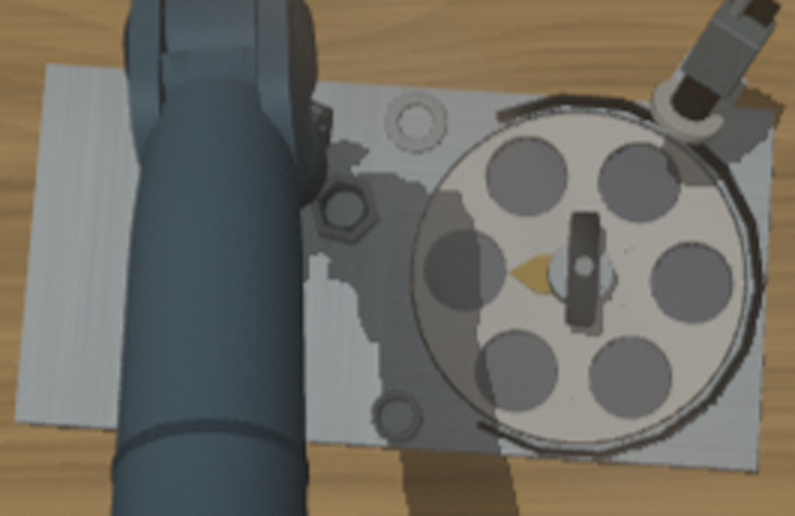

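Request:
{"fn": "move_arm", "kwargs": {
  "moves": [
    [0,-1,0.2,0.1,0,0,0],
    [0,-1,0,0,0,0,0],
    [0,-1,0,0,0,0,0],
    [0,-1,0,0,0,0,0],
    [0,-1,0,0,0,0,0],
    [0,-1,0,0,0,0,0],
    [0,-1,0,0,0,0,0],
    [0,-1,0,0,0,0,0],
    [0,-1,0,0,0,0,0],
    [0,-0.8,0,0,0,0,0],
    [0,-0.6,0,0,0,0,0],
    [0,-0.6,0,0,0,0,0],
    [0,-0.6,0,0,0,0,0],
    [0,-0.6,0,0,0,0,0],
    [0,-0.6,0,0,0,0,0],
    [0,-0.6,0,0,0,0,0],
    [0,0,0,0,0,0,0],
    [0,0,0,0,0,0,0]
  ]
}}

```text
time: 12.1
eef_pos: [575.5, -24.8, 36.6]
tool_rot: [0.0, 0.847, 0.531, -0.001]
wrist_force: [0.8, 0.1, -0.9]
opening: 42.6
gripper_force: 0.1
```

```bash
python3 - <<'E'
from h import *
crop(look("top"),130,90,395,262,3,"pics/c3.png")
d=np.array([41.5,107])/114.8
go([*U(*(np.array([0,100])+30*d)),34],1.12)
E
```

```text
t12.2 pos [575.8 -24.6  36.7] a 1.120 tilt [-0.    -0.001] open 42.8 q6 1.87 q1 -0.15 F [-0.8  0.1 -0.3] Tz 0.04
first turn [0.    0.001 0.   ] then shift cm [-0.05 -0.17  0.27] | shift first [-0.05 -0.17  0.27]
```

View pics/c3.png

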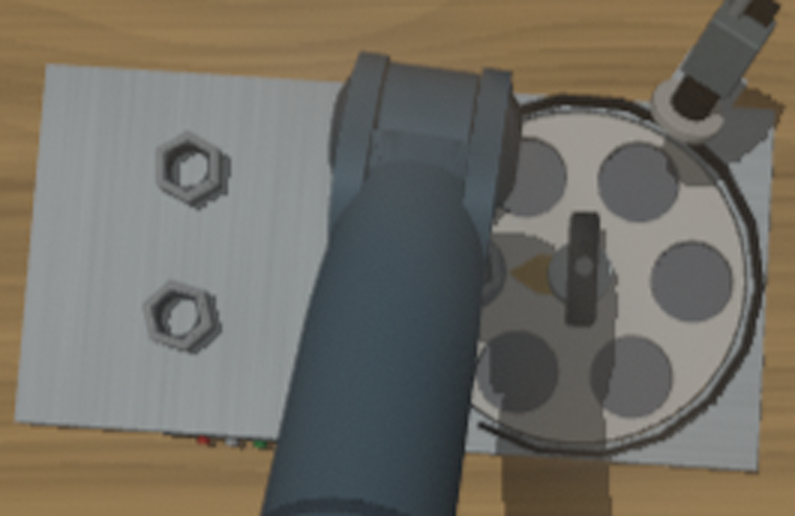

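Request:
{"fn": "move_arm", "kwargs": {
  "moves": [
    [0,1,0,-2,0,0,0],
    [0,0,0,-4,0,0,0],
    [0,0,0,-4,0,0,-0.097],
    [0,4,0,0,0,0,0],
    [0,4,0,0,0,0,0],
    [0,4,0,0,0,0,0]
  ]
}}

```text
time: 12.75
eef_pos: [622.5, 98.4, 137.6]
tool_rot: [0.001, 0.82, 0.572, 0.0]
wrist_force: [0.1, 0.4, -0.8]
opening: 42.9
gripper_force: 0.0
```

```bash
python3 - <<'E'
from h import *
crop(look("top"),240,120,395,220,5,"pics/c4.png")
go([*U(81.4,390.3),34],1.217)
E
```

```text
t12.8 pos [624.  104.8 137.1] a 1.223 tilt [0.003 0.004] open 42.6 q6 1.98 q1 0.06 F [2.3 3.6 0.5] Tz -0.04
first turn [ 0.001 -0.005  0.006] then shift cm [13.33 -0.51 10.31] | shift first [13.27 -0.45 10.38]
```

View pics/c4.png

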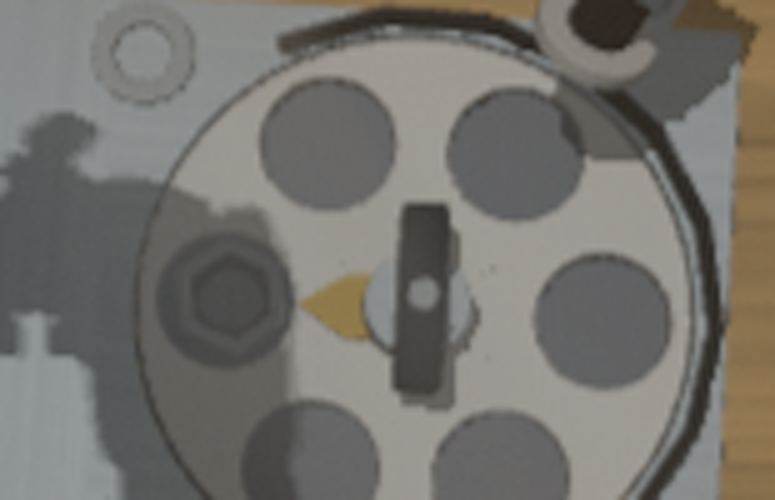

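Request:
{"fn": "move_arm", "kwargs": {
  "moves": [
    [1,0,0,0,0,0,0.145],
    [1,0,0,0,0,0,0.145],
    [1,0,0,0,0,0,0.145],
    [1,0,0,0,0,0,0.145],
    [1,0,0,0,0,0,0.145],
    [1,0,0,0,0,0,0.145],
    [1,0,0,0,0,0,0.145],
    [1,0,0,0,0,0,0.145],
    [1,0,0,0,0,0,0.145],
    [1,-0.7,3.7,0,0,0,0],
    [1,-0.7,3.7,0,0,0,0],
    [1,-0.7,3.7,0,0,0,0],
    [1,-0.7,3.7,0,0,0,0],
    [1,-0.7,3.7,0,0,0,0],
    [1,-0.7,3.7,0,0,0,0],
    [1,-0.8,3.8,0,0,0,0],
    [1,0,0,0,0,0,0]
  ]
}}

```text
time: 14.5
eef_pos: [564.4, -204.0, 128.5]
tool_rot: [-0.014, 1.0, -0.013, -0.001]
wrist_force: [0.0, 0.9, -0.6]
opening: 85.4
gripper_force: 0.0
```

```bash
python3 - <<'E'
from h import *
go([553,-150.5,68],-.08)
E
```

```text
t14.5 pos [ 564.4 -204.   128.5] a -0.026 tilt [-0.001  0.029] open 85.4 q6 2.70 q1 -0.47 F [ 0.   0.9 -0.6] Tz 0.00
first turn [-0.029  0.002  0.054] then shift cm [-1.56 -5.24  6.05] | shift first [-1.27 -5.14  6.2 ]
```

Request:
{"fn": "move_arm", "kwargs": {
  "moves": [
    [1,0,0,0,-0.029,0,0.054],
    [1,-0.7,-2.6,0,0,0,0],
    [1,-0.8,-2.6,0,0,0,0],
    [1,0,0,0,0,0,0],
    [1,0,0,0,0,0,0]
  ]
}}

```text
time: 15.0
eef_pos: [554.4, -145.6, 129.0]
tool_rot: [-0.001, 0.999, -0.037, -0.001]
wrist_force: [-0.2, -0.3, -0.4]
opening: 85.7
gripper_force: 0.0
```

```bash
python3 - <<'E'
from h import *
go([553,-150.5,68],-.08)
E
```

```text
t15.0 pos [ 554.4 -145.6  129. ] a -0.073 tilt [-0.002  0.002] open 85.7 q6 2.85 q1 -0.37 F [-0.2 -0.3 -0.4] Tz 0.04
first turn [-0.002  0.002  0.007] then shift cm [-0.1  0.5  6.1] | shift first [-0.09  0.51  6.09]
```

Now grip, one click, release, rise.

Request:
{"fn": "move_arm", "kwargs": {
  "moves": [
    [1,-0.1,0.5,2,0,0,0.007],
    [1,0,0,2,0,0,0],
    [1,0,0,2,0,0,0],
    [1,0,0,0.1,0,0,0],
    [-1,0,0,0,0,0,0],
    [-1,0,0,0,0,0,0],
    [-1,0,0,0,0,0,0],
    [-1,0,0,0,0,0,0],
    [-1,0,0,0,0,0,0],
    [-1,0,0,0,0,0,0]
  ]
}}

```text
time: 16.0
eef_pos: [553.9, -149.2, 69.2]
tool_rot: [-0.003, 0.999, -0.04, 0.0]
wrist_force: [0.1, 6.7, 5.6]
opening: 22.7
gripper_force: 62.4
```

Request:
{"fn": "move_arm", "kwargs": {
  "moves": [
    [-1,0,0,0,0,0,-0.105],
    [-1,0,0,0,0,0,-0.105],
    [-1,0,0,0,0,0,-0.105],
    [-1,0,0,0,0,0,-0.105],
    [-1,0,0,0,0,0,-0.105],
    [-1,0,0,0,0,0,-0.105],
    [-1,0,0,0,0,0,-0.105],
    [-1,0,0,0,0,0,-0.105],
    [-1,0,0,0,0,0,-0.105],
    [-1,0,0,0,0,0,-0.105],
    [-1,0,0,0,0,0,0],
    [-1,0,0,0,0,0,0]
  ]
}}

```text
time: 17.2
eef_pos: [554.7, -151.0, 69.2]
tool_rot: [-0.001, 0.886, 0.465, 0.002]
wrist_force: [2.2, 2.0, 5.2]
opening: 22.4
gripper_force: 62.3
```

```bash
python3 - <<'E'
from h import *
go([553,-150.5,180],1.217)
E
```

```text
t17.2 pos [ 554.7 -151.    69.2] a 0.966 tilt [0.002 0.003] open 22.4 q6 1.80 q1 -0.38 F [2.2 2.  5.2] Tz 0.04
first turn [ 0.001 -0.003 -0.251] then shift cm [-1.000e-02 -1.800e-01 -1.108e+01] | shift first [ -0.02  -0.17 -11.08]
```

Request:
{"fn": "move_arm", "kwargs": {
  "moves": [
    [1,0,0,0,0,0,0],
    [1,0,0,0,0,0,0],
    [1,0,0,0,0,0,0],
    [1,0,0,0,0,0,0],
    [1,0,0,-3,0,0,0],
    [1,0,0,-4,0,0,0],
    [0,0,0,-3,0,0,-0.125],
    [0,0,0,0,0,0,-0.125],
    [0,4,0,0,0,0,0],
    [0,4,0,0,0,0,0],
    [0,4,0,0,0,0,0],
    [0,4,0,0,0,0,0],
    [0,4,0,0,0,0,0],
    [0,4,0,0,0,0,0],
    [0,0,0,0,0,0,0],
    [0,0,0,0,0,0,0]
  ]
}}

```text
time: 18.8
eef_pos: [635.7, 74.5, 167.7]
tool_rot: [-0.001, 0.82, 0.573, -0.001]
wrist_force: [1.0, -0.1, -0.5]
opening: 42.6
gripper_force: 0.0
```

```bash
python3 - <<'E'
from h import *
crop(look("top"),130,90,395,262,3,"pics/c5.png")
go([*U(81.4,390.3),36],1.217)
E
```

```text
t18.9 pos [635.6  73.6 167.9] a 1.218 tilt [-0.003  0.002] open 42.5 q6 1.94 q1 0.02 F [-0.2  1.2 -0.4] Tz -0.02
first turn [-0.003 -0.001  0.001] then shift cm [15.85 -2.68 13.19] | shift first [15.85 -2.62 13.2 ]
```

View pics/c5.png

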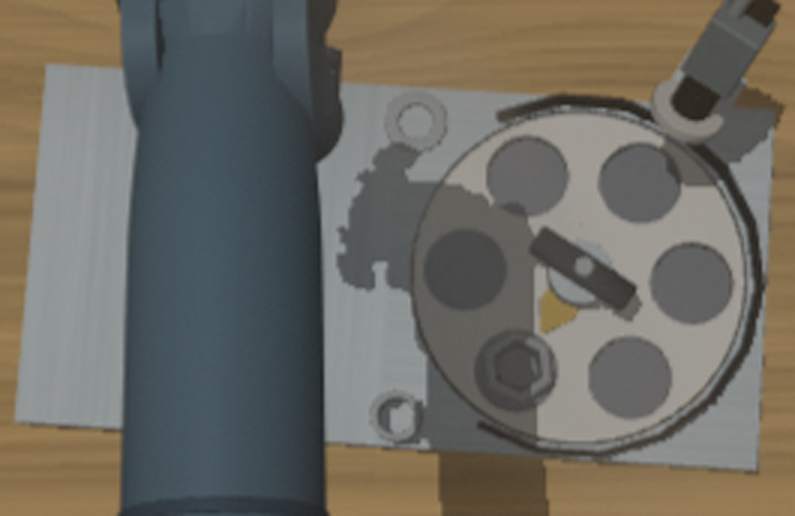

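Request:
{"fn": "move_arm", "kwargs": {
  "moves": [
    [0,4,-0.7,0,0,0,0],
    [0,4,-0.7,0,0,0,0],
    [0,4,-0.7,0,0,0,0],
    [0,3.8,-0.6,0,0,0,0],
    [0,0,0,2,0,0,0],
    [0,0,0,2,0,0,0],
    [0,0,0,0,0,0,0]
  ]
}}

```text
time: 19.55
eef_pos: [662.9, 229.6, 125.0]
tool_rot: [-0.002, 0.821, 0.571, -0.003]
wrist_force: [-0.3, 0.1, -1.0]
opening: 42.7
gripper_force: 0.0
```

```bash
python3 - <<'E'
from h import *
im=look("side");n=proj("side",[649,188,45]).astype(int);print(n,proj("side",[520,195,45]))
crop(im,n[0]-75,n[1]-60,n[0]+75,n[1]+50,4,"pics/s1.png")
go([*U(81.4,390.3),36],1.217)
E
```

```text
[295 145] [263.38306872 156.23384487]
t19.6 pos [663.7 229.7 126.9] a 1.216 tilt [-0.006  0.001] open 42.9 q6 2.17 q1 0.24 F [ 0.  -0.6  0.7] Tz -0.00
first turn [-0.006  0.001 -0.001] then shift cm [0.23 0.09 9.09] | shift first [0.24 0.14 9.09]
```

View pics/s1.png

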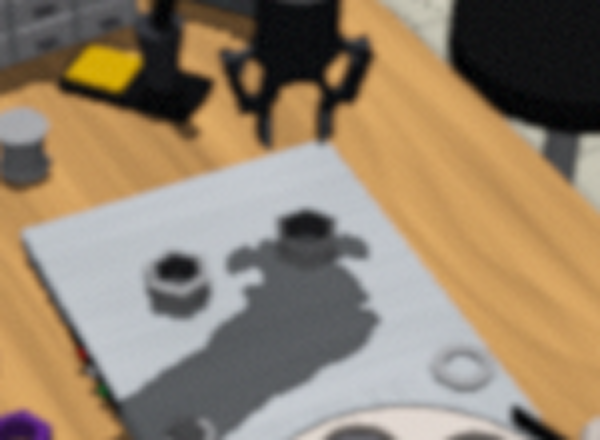

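Request:
{"fn": "move_arm", "kwargs": {
  "moves": [
    [0,0.2,0.1,3,0,0,0],
    [0,0,0,3,0,0,0],
    [0,0,0,3,0,0,0],
    [0,0,0,0,0,0,0],
    [0,-1,0,0,0,0,0],
    [0,-1,0,0,0,0,0],
    [0,-1,0,0,0,0,0],
    [0,-1,0,0,0,0,0],
    [0,-1.2,0,0,0,0,0],
    [0,-1.2,0,0,0,0,0],
    [0,-1.2,0,0,0,0,0],
    [0,-1.2,0,0,0,0,0],
    [0,-1.2,0,0,0,0,0],
    [0,-1.2,0,0,0,0,0],
    [0,-1.2,0,0,0,0,0],
    [0,-1.2,0,0,0,0,0],
    [0,-1.2,0,0,0,0,0],
    [0,-1.2,0,0,0,0,0],
    [0,0,0,0,0,0,0]
  ]
}}

```text
time: 21.5
eef_pos: [612.3, 81.5, 40.0]
tool_rot: [-0.0, 0.821, 0.572, 0.001]
wrist_force: [1.2, 1.5, 2.3]
opening: 42.7
gripper_force: 1.4
```

```bash
python3 - <<'E'
from h import *
d=np.array([69,246])/255.5
go([*U(*(np.array([0,100])+30*d)),36],1.217)
E
```

```text
t21.5 pos [612.3  81.5  40. ] a 1.217 tilt [0.002 0.002] open 42.7 q6 1.95 q1 0.03 F [1.2 1.5 2.3] Tz 0.05
first turn [ 0.001 -0.002 -0.   ] then shift cm [-11.24  -0.21   0.4 ] | shift first [-11.24  -0.21   0.37]
```

Request:
{"fn": "move_arm", "kwargs": {
  "moves": [
    [0,-1,-0.05,0.2,0,0,0],
    [0,-1,-0.05,0,0,0,0],
    [0,-1,-0.05,0,0,0,0],
    [0,-1,0,0,0,0,0],
    [0,-1,0,0,0,0,0],
    [0,-1,0,0,0,0,0],
    [0,-1,0,0,0,0,0],
    [0,-0.6,0,0,0,0,0],
    [0,-0.6,0,0,0,0,0],
    [0,-0.6,0,0,0,0,0],
    [0,-0.6,0,0,0,0,0],
    [0,-0.6,0,0,0,0,0],
    [0,-0.6,0,0,0,0,0],
    [0,-0.6,0,0,0,0,0],
    [0,-0.2,0,0,0,0,0],
    [0,0,0,0,0,0,0]
  ]
}}

```text
time: 23.1
eef_pos: [569.5, -23.7, 35.5]
tool_rot: [-0.002, 0.82, 0.572, -0.001]
wrist_force: [0.7, 1.5, -1.0]
opening: 42.6
gripper_force: 0.8
```

Request:
{"fn": "move_arm", "kwargs": {
  "moves": [
    [0,1,0,-2,0,0,0],
    [0,0,0,-4,0,0,0],
    [0,0,0,-4,0,0,0],
    [0,4,0,0,0,0,0],
    [0,4,0,0,0,0,0],
    [0,3,0,0,0,0,0],
    [0,0,0,0,0,0,0]
  ]
}}

```text
time: 23.8
eef_pos: [613.1, 92.3, 136.2]
tool_rot: [-0.001, 0.819, 0.574, 0.0]
wrist_force: [0.6, -0.4, -0.1]
opening: 42.7
gripper_force: 0.0
```

```bash
python3 - <<'E'
from h import *
crop(look("top"),130,90,395,262,3,"pics/c6.png")
go([553,-150.5,130],.967)
E
```

```text
t23.9 pos [612.4  90.4 136. ] a 1.221 tilt [-0.002  0.001] open 42.4 q6 1.96 q1 0.04 F [ 0.1 -0.6  0.4] Tz -0.00
first turn [-0.002 -0.     0.254] then shift cm [-23.2    8.79   0.6 ] | shift first [-24.67   2.68   0.58]
```

View pics/c6.png

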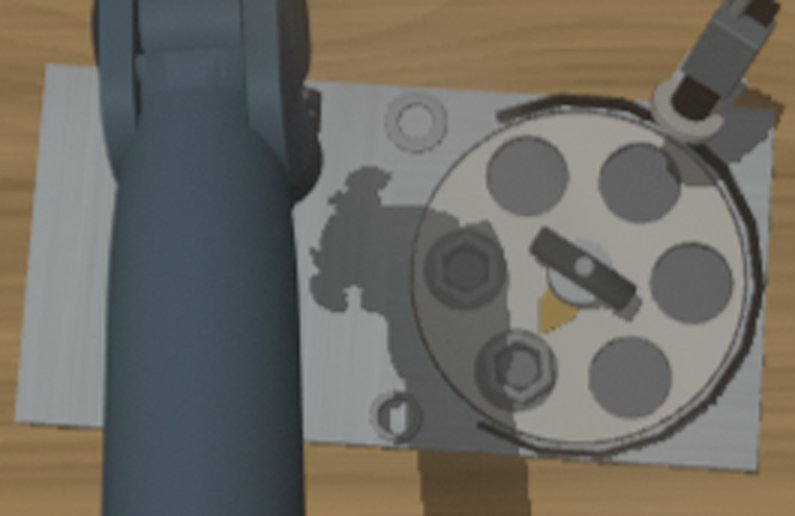

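Request:
{"fn": "move_arm", "kwargs": {
  "moves": [
    [1,0,0,0,0,0,0.127],
    [1,0,0,0,0,0,0.127],
    [1,-2.9,1.1,0,0,0,0],
    [1,-2.9,1.1,0,0,0,0],
    [1,-2.9,1.1,0,0,0,0],
    [1,-2.9,1.1,0,0,0,0],
    [1,-2.9,1.1,0,0,0,0],
    [1,-2.9,1.1,0,0,0,0],
    [1,-2.9,1.1,0,0,0,0],
    [1,-2.9,1.1,0,0,0,0],
    [1,0,0,0,0,0,0],
    [1,0,0,0,0,0,0]
  ]
}}

```text
time: 25.05
eef_pos: [551.2, -153.0, 135.7]
tool_rot: [-0.002, 0.887, 0.462, -0.001]
wrist_force: [-0.7, 1.1, -0.5]
opening: 85.3
gripper_force: 0.0
```

```bash
python3 - <<'E'
from h import *
go([553,-150.5,68.5],.967)
E
```

```text
t25.1 pos [ 551.2 -153.   135.7] a 0.961 tilt [-0.003  0.002] open 85.3 q6 1.80 q1 -0.38 F [-0.7  1.1 -0.5] Tz -0.01
first turn [-0.003 -0.    -0.006] then shift cm [0.31 0.01 6.72] | shift first [0.31 0.03 6.72]
```

Request:
{"fn": "move_arm", "kwargs": {
  "moves": [
    [1,0.3,0,2,0,0,-0.006],
    [1,0,0,2.2,0,0,0],
    [1,0,0,2.5,0,0,0],
    [1,0,0,0,0,0,0],
    [-1,0,0,0,0,0,0],
    [-1,0,0,0,0,0,0],
    [-1,0,0,0,0,0,0],
    [-1,0,0,0,0,0,0],
    [-1,0,0,0,0,0,0],
    [-1,0,0,0,0,0,0]
  ]
}}

```text
time: 26.05
eef_pos: [555.5, -149.9, 70.4]
tool_rot: [0.0, 0.885, 0.466, 0.001]
wrist_force: [2.1, -1.3, 4.9]
opening: 22.6
gripper_force: 62.2
```

Request:
{"fn": "move_arm", "kwargs": {
  "moves": [
    [-1,0,0,0,0,0,-0.105],
    [-1,0,0,0,0,0,-0.105],
    [-1,0,0,0,0,0,-0.105],
    [-1,0,0,0,0,0,-0.105],
    [-1,0,0,0,0,0,-0.105],
    [-1,0,0,0,0,0,-0.105],
    [-1,0,0,0,0,0,-0.105],
    [-1,0,0,0,0,0,-0.105],
    [-1,0,0,0,0,0,-0.105],
    [-1,0,0,0,0,0,-0.105],
    [-1,0,0,0,0,0,0],
    [-1,0,0,0,0,0,0]
  ]
}}

```text
time: 27.25
eef_pos: [556.3, -150.0, 70.4]
tool_rot: [0.001, 0.533, 0.846, 0.001]
wrist_force: [4.2, -1.5, 5.0]
opening: 22.7
gripper_force: 62.2
```

```bash
python3 - <<'E'
from h import *
crop(look("top"),130,90,395,262,3,"pics/c7.png")
d=np.array([-60.5,242.4]);d/=np.linalg.norm(d);a=np.arctan2(d[1],d[0])+TH;print(d,a)
go([*U(*(np.array([-60.5,342.4])+48*d)),36],a)
E
```

```text
[-0.24215889  0.97023661] 1.7353866781268912
t27.3 pos [ 556.2 -150.1   70.4] a 2.017 tilt [0.003 0.   ] open 22.8 q6 0.75 q1 -0.37 F [ 5.5 -2.8  5.6] Tz -0.06
first turn [0.003 0.001 0.282] then shift cm [39.45  2.09  3.44] | shift first [37.31 12.97  3.44]
```

View pics/c7.png

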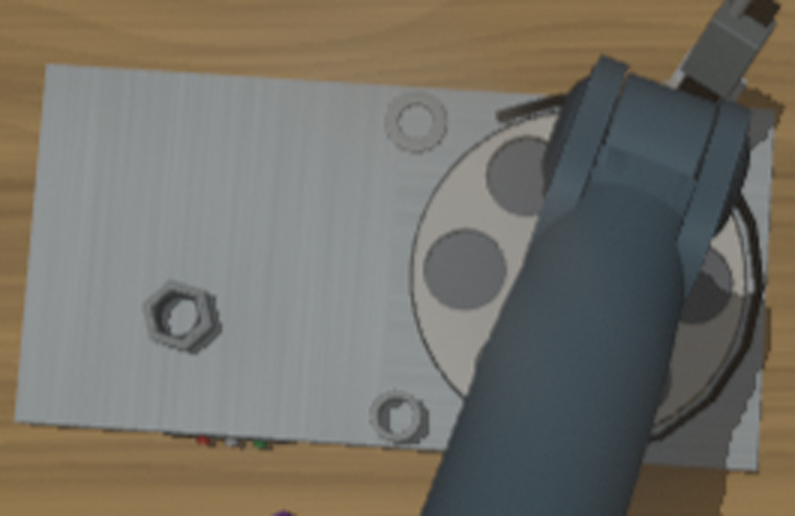

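Request:
{"fn": "move_arm", "kwargs": {
  "moves": [
    [1,0,0,0,0,0,0],
    [1,0,0,0,0,0,0],
    [1,0,0,0,0,0,0],
    [1,0,0,0,0,0,0],
    [1,0,0,-3,0,0,0],
    [1,0,0,-4,0,0,0],
    [0,0,0,-3,0,0,0.141],
    [0,0,0,0,0,0,0.141],
    [0,4.4,0.2,0,0,0,0],
    [0,4.4,0.2,0,0,0,0],
    [0,4.4,0.2,0,0,0,0],
    [0,4.4,0.2,0,0,0,0],
    [0,4.4,0.2,0,0,0,0],
    [0,4.4,0.2,0,0,0,0],
    [0,4.4,0.3,0,0,0,0],
    [0,4.4,0.3,0,0,0,0],
    [0,4.3,0.3,0,0,0,0],
    [0,0,0,0,0,0,0],
    [0,0,0,0,0,0,0]
  ]
}}

```text
time: 29.2
eef_pos: [508.2, 244.3, 169.4]
tool_rot: [-0.001, 0.645, 0.764, -0.0]
wrist_force: [-0.3, -0.4, -0.0]
opening: 43.2
gripper_force: 0.0
```

```bash
python3 - <<'E'
from h import *
d=np.array([-60.5,242.4]);d/=np.linalg.norm(d);a=np.arctan2(d[1],d[0])+TH
go([*U(*(np.array([-60.5,342.4])+48*d)),36],a)
E
```

```text
t29.2 pos [508.2 244.3 169.4] a 1.740 tilt [-0.003  0.001] open 43.2 q6 1.74 q1 0.33 F [-0.3 -0.4 -0. ] Tz -0.03
first turn [-0.002 -0.002  0.005] then shift cm [-0.24  0.37 13.34] | shift first [-0.27  0.4  13.34]
```

Request:
{"fn": "move_arm", "kwargs": {
  "moves": [
    [0,-0.2,0.4,3,0,0,0.005],
    [0,0,0,4,0,0,0],
    [0,0,0,4,0,0,0],
    [0,0,0,2.3,0,0,0],
    [0,0,0,0,0,0,0],
    [0,-1,0,0,0,0,0],
    [0,-1,0,0,0,0,0],
    [0,-1,0,0,0,0,0],
    [0,-1,0,0,0,0,0],
    [0,-1.2,0,0,0,0,0],
    [0,-1.2,0,0,0,0,0],
    [0,-1.2,0,0,0,0,0],
    [0,-1.2,0,0,0,0,0],
    [0,-1.2,0,0,0,0,0],
    [0,-1.2,0,0,0,0,0],
    [0,-1.2,0,0,0,0,0],
    [0,-1.2,0,0,0,0,0],
    [0,-1.2,0,0,0,0,0],
    [0,-1.2,0,0,0,0,0],
    [0,0,0,0,0,0,0]
  ]
}}

```text
time: 31.2
eef_pos: [540.3, 83.4, 38.0]
tool_rot: [-0.0, 0.648, 0.762, 0.001]
wrist_force: [0.5, 1.1, 3.5]
opening: 42.8
gripper_force: 2.5
```

```bash
python3 - <<'E'
from h import *
d=np.array([-60.5,242.4]);d/=np.linalg.norm(d);a=np.arctan2(d[1],d[0])+TH
go([*U(*(np.array([0,100])+30*d)),36],a)
E
```

```text
t31.2 pos [540.3  83.4  38. ] a 1.732 tilt [0.001 0.002] open 42.8 q6 1.45 q1 0.04 F [0.5 1.1 3.5] Tz -0.02
first turn [ 0.002 -0.002 -0.004] then shift cm [-10.63  -0.17   0.2 ] | shift first [-10.63  -0.13   0.18]
```

Request:
{"fn": "move_arm", "kwargs": {
  "moves": [
    [0,-1,-0.05,0.1,0,0,0],
    [0,-1,-0.05,0,0,0,0],
    [0,-1,-0.05,0,0,0,0],
    [0,-1,0,0,0,0,0],
    [0,-1,0,0,0,0,0],
    [0,-1,0,0,0,0,0],
    [0,-0.6,0,0,0,0,0],
    [0,-0.6,0,0,0,0,0],
    [0,-0.6,0,0,0,0,0],
    [0,-0.6,0,0,0,0,0],
    [0,-0.6,0,0,0,0,0],
    [0,-0.6,0,0,0,0,0],
    [0,-0.6,0,0,0,0,0],
    [0,-0.5,0,0,0,0,0],
    [0,0,0,0,0,0,0]
  ]
}}

```text
time: 32.7
eef_pos: [554.1, -22.4, 34.7]
tool_rot: [-0.001, 0.648, 0.762, -0.001]
wrist_force: [0.9, -1.2, -0.2]
opening: 42.1
gripper_force: 0.9
```

Request:
{"fn": "move_arm", "kwargs": {
  "moves": [
    [0,1,0,-2,0,0,0],
    [0,0,0,-4,0,0,0],
    [0,0,0,-4,0,0,0],
    [0,4,0,0,0,0,0],
    [0,4,0,0,0,0,0],
    [0,3,0,0,0,0,0],
    [0,0,0,0,0,0,0]
  ]
}}

```text
time: 33.4
eef_pos: [534.3, 99.5, 135.1]
tool_rot: [-0.002, 0.646, 0.764, -0.0]
wrist_force: [0.0, -0.6, -0.5]
opening: 42.9
gripper_force: 0.0
```

```bash
python3 - <<'E'
from h import *
crop(look("top"),130,90,395,262,3,"pics/c8.png")
go([553,-150.5,130],2.014)
E
```

```text
t33.5 pos [534.8  97.9 135.1] a 1.736 tilt [-0.002  0.001] open 42.6 q6 1.47 q1 0.06 F [0.4 0.5 0.6] Tz -0.02
first turn [-0.002 -0.001 -0.278] then shift cm [-23.22  -9.01   0.51] | shift first [-24.8   -2.29   0.49]
```

View pics/c8.png

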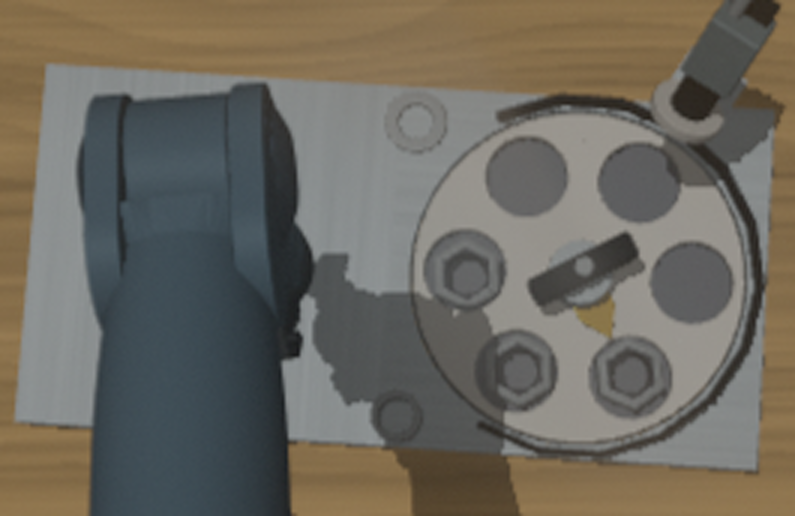

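Request:
{"fn": "move_arm", "kwargs": {
  "moves": [
    [1,0,0,0,0,0,-0.139],
    [1,0,0,0,0,0,-0.139],
    [1,-2.9,-1.1,0,0,0,0],
    [1,-2.9,-1.1,0,0,0,0],
    [1,-2.9,-1.1,0,0,0,0],
    [1,-2.9,-1.1,0,0,0,0],
    [1,-2.9,-1.1,0,0,0,0],
    [1,-2.9,-1.1,0,0,0,0],
    [1,-2.9,-1.2,0,0,0,0],
    [1,-2.9,-1.2,0,0,0,0],
    [1,0,0,0,0,0,0],
    [1,0,0,0,0,0,0]
  ]
}}

```text
time: 34.65
eef_pos: [552.3, -152.9, 134.4]
tool_rot: [-0.002, 0.537, 0.844, 0.0]
wrist_force: [-0.0, -0.7, 0.6]
opening: 85.2
gripper_force: 0.0
```

```bash
python3 - <<'E'
from h import *
go([553.5,-150.5,69],2.014)
E
```

```text
t34.6 pos [ 552.3 -152.9  134.4] a 2.008 tilt [-0.003  0.002] open 85.2 q6 0.75 q1 -0.38 F [-0.  -0.7  0.6] Tz 0.03
first turn [-0.002 -0.003 -0.006] then shift cm [0.17 0.21 6.54] | shift first [0.15 0.22 6.54]
```

Request:
{"fn": "move_arm", "kwargs": {
  "moves": [
    [1,0.2,0.2,2,0,0,-0.006],
    [1,0,0,2.2,0,0,0],
    [1,0,0,2.3,0,0,0],
    [1,0,0,0,0,0,0],
    [-1,0,0,0,0,0,0],
    [-1,0,0,0,0,0,0],
    [-1,0,0,0,0,0,0],
    [-1,0,0,0,0,0,0],
    [-1,0,0,0,0,0,0],
    [-1,0,0,0,0,0,0]
  ]
}}

```text
time: 35.65
eef_pos: [555.4, -148.1, 71.3]
tool_rot: [0.0, 0.533, 0.846, 0.002]
wrist_force: [1.9, 1.6, 6.2]
opening: 22.3
gripper_force: 60.8
```

Request:
{"fn": "move_arm", "kwargs": {
  "moves": [
    [-1,0,0,0,0,0,-0.105],
    [-1,0,0,0,0,0,-0.105],
    [-1,0,0,0,0,0,-0.105],
    [-1,0,0,0,0,0,-0.105],
    [-1,0,0,0,0,0,-0.105],
    [-1,0,0,0,0,0,-0.105],
    [-1,0,0,0,0,0,-0.105],
    [-1,0,0,0,0,0,-0.105],
    [-1,0,0,0,0,0,-0.105],
    [-1,0,0,0,0,0,-0.105],
    [-1,0,0,0,0,0,0],
    [-1,0,0,0,0,0,0]
  ]
}}

```text
time: 36.85
eef_pos: [554.6, -149.2, 71.3]
tool_rot: [0.0, 0.037, 0.999, 0.0]
wrist_force: [-0.2, -1.0, 6.5]
opening: 22.5
gripper_force: 60.9
```

Request:
{"fn": "move_arm", "kwargs": {
  "moves": [
    [-1,0,0,0,0,0,-0.105],
    [-1,0,0,0,0,0,-0.105],
    [-1,0,0,0,0,0,-0.105],
    [-1,0,0,0,0,0,-0.105],
    [-1,0,0,0,0,0,-0.105],
    [-1,0,0,0,0,0,-0.105],
    [-1,0,0,0,0,0,-0.105],
    [-1,0,0,0,0,0,-0.105],
    [-1,0,0,0,0,0,-0.105],
    [-1,0,0,0,0,0,-0.105],
    [-1,0,0,0,0,0,0],
    [-1,0,0,0,0,0,0]
  ]
}}

```text
time: 38.05
eef_pos: [555.2, -150.5, 71.2]
tool_rot: [0.0, -0.467, 0.884, -0.001]
wrist_force: [1.4, -4.8, 6.1]
opening: 22.9
gripper_force: 60.8
```

```bash
python3 - <<'E'
from h import *
go([480,0,200],4.108)
E
```

```text
t38.0 pos [ 555.2 -150.5   71.2] a -2.170 tilt [ 0.001 -0.002] open 22.9 q6 -1.35 q1 -0.37 F [ 1.4 -4.8  6.1] Tz -0.09
first turn [-0.002 -0.001  0.006] then shift cm [ -8.11  14.74 -12.88] | shift first [ -8.18  14.66 -12.92]
```

Request:
{"fn": "move_arm", "kwargs": {
  "moves": [
    [1,0,0,0,0,0,0],
    [1,0,0,0,0,0,0],
    [1,0,0,0,0,0,0],
    [1,0,0,0,0,0,0],
    [1,0,0,-3,0,0,0],
    [1,0,0,-4,0,0,0],
    [1,0,0,-4,0,0,0],
    [1,-3,1.5,0,0,0,0],
    [1,-3,1.5,0,0,0,0],
    [1,-3,1.5,0,0,0,0],
    [1,-3,1.5,0,0,0,0],
    [1,-3,1.5,0,0,0,0],
    [1,-3,1.5,0,0,0,0],
    [1,-3,1.5,0,0,0,0],
    [1,-3,1.5,0,0,0,0],
    [1,0,0,0,0,0,0],
    [1,0,0,0,0,0,0]
  ]
}}

```text
time: 39.75
eef_pos: [588.7, 118.1, 180.0]
tool_rot: [-0.001, -0.469, 0.883, 0.001]
wrist_force: [-0.2, -0.7, -0.7]
opening: 85.7
gripper_force: 0.0
```

```bash
python3 - <<'E'
from h import *
crop(look("top"),130,90,395,262,3,"pics/c9.png");st()
E
```

```text
t39.8 pos [588.7 117.3 180.1] a -2.166 tilt [-0.003  0.002] open 85.5 q6 -0.89 q1 0.09 F [ 0.2  0.1 -0.5] Tz 0.06
```

View pics/c9.png

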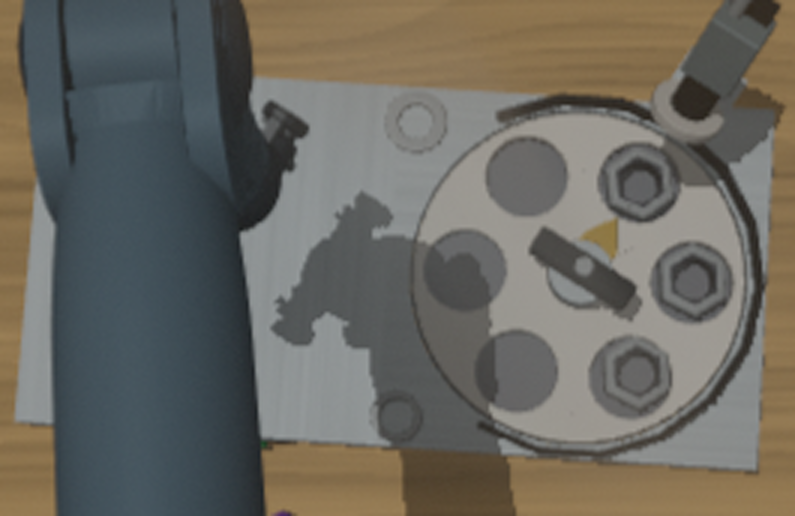

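```bash
python3 -c "
from cell import ctrl
print(ctrl.job_done())"
```

```text
the job is handed in; nothing more can be done
None
```

The job is handed in: the three nuts on the deck are in the marked pocket and the next two clockwise, and the last picture shows the marked pocket under the camera, with the washer and sleeve not moved.

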